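# Tip the frozen-food cartons flat onto the thawing plate

### The arm

A 6-joint arm with a two-finger parallel gripper is mounted at the origin on a cart in front of the work surface, level with it; the furniture and walls round the work are solid. World frame = base frame: x ahead of the robot, y to its left, z up, the work surface at z = 0. Lengths are in m, angles in rad, forces in N, time in s.
With the tool pointing down it reaches from about 0.425 to 0.95 m from the base axis. Payload 3.5 kg.
Tool frame: the origin (TCP) lies midway between the tips of the shut fingers; the grasp point (between the pads) lies 19 mm behind it; z points along the fingers, y is the line along which they close (so a half turn about z gives the same grasp; the last joint's range is limited). The gripper opens to 85 mm and grips with 20 to 120 N. Pads are 22 mm wide; open, the fingers measure 114 mm over their backs; the gripper's body (76 mm by 85 mm) begins 54 mm behind the grasp point. The pads swing forward as they close: fully open they stand 13 mm farther back than shut.
Start: joints at [-1.387, 0.286, 1.577, -0, 1.279, -0.15], TCP at [0.221, -0.638, 0.231] pointing down, gripper open.
Joint ranges: [-2.77, 2.77], [-0.9, 2.22], [0.21, 2.48], [-1.53, 4.67], [0.24, 2.81], [-2.84, 2.84]. Speed limits (rad/s): [2.79, 2.79, 3.14, 3.14, 3.14, 3.14].

### API

Orientations are given as a unit quaternion [x, y, z, w].
In Python, from plant import ctrl gives the robot as it stands.
- The arm moves only by the tool arm_command, never from a script. Its argument "steps" is one flat list of numbers, 5 for each row, row after row: the opening in per cent of the stroke, from 0 (shut) to 100 (fully open), then the shift along the tool's x, y, z each as a share of 25 mm, from -1 to 1, then the turn about the tool's z as a share of 0.1 rad, from -1 to 1. In form: [grip, tx, ty, tz, spin, grip, tx, ty, tz, spin, ...]. A call has 1 to 8 rows; each row shifts and turns the commanded pose from where the row before left it, along the tool's axes as they then stand; what a row does not reach is not made up. A row lasts 1/12 s, in which the tool goes at most 41.7 mm and 7.16 degrees, less where a joint would pass 70% of its speed; a pose out of reach is approached as far as the arm can. A call with a number of a shift or a turn outside -1 to 1 is refused whole. A call with a gripper value outside its range is refused whole. The fingers move at their own pace and stop on an object; "squeeze" is the grip in N (left out, the last holds). Time passes only in rows, so rows that do not move let the fingers close. It gives the time, the measured TCP pose, the force, the opening and the grip force at its end, in the units of the state.
- ctrl.get_state(): the state, without advancing time (a new reading comes with each control period).
- ctrl.read_camera(name): name is "scene" or "top" or "wrist"; returns the picture (480x640x3 uint8, red, green, blue); there is no depth.
- ctrl.camera_model(name): a dict with "intrinsics" (3x3 intrinsics, pixels), "rvec" (rotation vector, rad) and "tvec" (3), from world to camera coordinates, as OpenCV has them. Camera axes: x right, y down, z forward; pixel columns grow to the right and rows downward; lengths in m; the calibration is good to about 2 mm. The wrist camera is an equidistant fisheye: a pixel r from the principal point sees the ray r / f radians off the axis. A picture is of the moment at which its call begins: read the wrist's pose just before it. camera_model takes no time and is no camera call; for the wrist camera it gives the pose at the moment of the call.
- ctrl.sign_off(): hands the job in; it is judged then, once.
The state is a dict: "time": time; "qpos": joint angles; "dq": joint speeds; "joint_efforts": joint torques, N m; "eef_pos": TCP position; "tcp_rot": TCP orientation; "contact_force": force on the tool from outside, world axes, zero at the start; "wrist_torque": the same for the moment, N m; "opening": opening from 0.0 (shut) to 1.0 (fully open); "finger_force": force on a finger pad.
Only numpy, scipy, OpenCV 4.12 (cv2) and the standard library are available. Lean on these libraries where they do the work, as an engineer would, in place of code of your own. Each camera call takes 0.05 s, during which the arm holds its last target. There are 200 camera calls.

### The job

Two frozen-food cartons stand on end at opposite ends of the aluminium thawing plate. Push each one with the fingertips, near its top, so that it topples inward, and leave both lying flat on a broad face, side by side, wholly on the plate. Push gently, do not pinch or lift the cartons, and leave the two cups and the salt shaker beside the plate alone.

Things in the scene. Friction and masses are not known exactly. Their poses are not given: they have to be found in the camera images.
- plate: Flat aluminium thawing plate lying on the worktop, 280 x 260 mm and 10 mm thick, thin dark ribs on top; it is fixed. Origin at the centre of its underside, z up; its x axis runs along the 280 mm side, its y axis along the 260 mm side.
- carton_tall: The taller of two rigid slim white cartons, brown panel on each broad face: 150 mm tall, 90 wide, 40 deep, about 0.3 kg, loose. Starts upright on the plate near one y end of it (either; the other carton at the other end, in the other x half), broad faces looking along plate y within 0.15 rad. Pushed high it tips, low it slides. Origin: centre of foot; x across width, y through depth, z foot to head.
- carton_tall_foot_a (a point): Middle of the foot edge of the taller carton's narrow side on its own +x side: 45 mm out from its mid-line, half-way through its 40 mm depth, at its foot end.
- carton_tall_foot_b (a point): Middle of the foot edge of the taller carton's narrow side on its own -x side: 45 mm out from its mid-line, half-way through its 40 mm depth, at its foot end.
- carton_tall_head_a (a point): Middle of the head edge of the taller carton's narrow side on its own +x side: 45 mm out from its mid-line, half-way through its 40 mm depth, at its head end.
- carton_tall_head_b (a point): Middle of the head edge of the taller carton's narrow side on its own -x side: 45 mm out from its mid-line, half-way through its 40 mm depth, at its head end.
- carton_short: The shorter of two rigid slim white cartons, brown panel on each broad face: 130 mm tall, 90 wide, 40 deep, about 0.3 kg, loose. Starts upright on the plate near one y end of it (either; the other carton at the other end, in the other x half), broad faces looking along plate y within 0.15 rad. Pushed high it tips, low it slides. Origin: centre of foot; x across width, y through depth, z foot to head.
- carton_short_foot_a (a point): Middle of the foot edge of the shorter carton's narrow side on its own +x side: 45 mm out from its mid-line, half-way through its 40 mm depth, at its foot end.
- carton_short_foot_b (a point): Middle of the foot edge of the shorter carton's narrow side on its own -x side: 45 mm out from its mid-line, half-way through its 40 mm depth, at its foot end.
- carton_short_head_a (a point): Middle of the head edge of the shorter carton's narrow side on its own +x side: 45 mm out from its mid-line, half-way through its 40 mm depth, at its head end.
- carton_short_head_b (a point): Middle of the head edge of the shorter carton's narrow side on its own -x side: 45 mm out from its mid-line, half-way through its 40 mm depth, at its head end.
- salt_shaker: Glass salt shaker with a grey cap, 44 mm across, 90 mm tall, loose, on the worktop beyond the plate. Origin at the centre of its underside.
- cup_side: Small empty round steel portion cup, 61 mm across, 37 mm tall, loose, on the worktop close to the right end of the plate. Origin at the centre of its underside.
- cup_far: Small round steel portion cup with a yellow filling, 61 mm across, 37 mm tall, loose, on the worktop beyond the plate. Origin at the centre of its underside.
Mind the look-alikes: they are no part of the job. What is shaped like the carton_short but red or turquoise is not meant.

How it is judged:
By the outcome, as a careful person would: the job done as asked, in the order asked, and still so for the second after the job is handed in, with the robot touching nothing.
It also fails if it takes over 54 s, if anything falls off the work surface, if the arm or the gripper's body presses on something with over 40 N, if the wrist force passes 120 N, or if a joint passes its speed limit or range.

## Working session

There is one attempt and no reset: what is moved stays moved. The work goes in short steps, Python scripts to look and compute and a tool call to move; the robot and the scene stay as the last step left them, time stands still between calls to the robot, and variables do not carry over. Pictures are saved under pics/ and viewed, at most 10 in all, crops included, and the job is handed in when it is done.

Besides the shell and the picture viewer there is one more tool, called after "Call:" by a JSON object that holds its "fn" and its "kwargs". arm_command: Moves the arm, as the interface text tells. Its arguments: {"type":"object","properties":{"steps":{"type":"array","items":{"type":"number"}},"squeeze":{"type":"number"}},"required":["steps"]}

```bash
mkdir -p pics
cat > h.py <<'E'
import numpy as np, cv2
from plant import ctrl
def proj(n,P):
    m=ctrl.camera_model(n); return cv2.projectPoints(np.float64(P).reshape(-1,3),np.float64(m['rvec']),np.float64(m['tvec']),np.float64(m['intrinsics']),None)[0].reshape(-1,2)
def ray(n,uv,z):
    m=ctrl.camera_model(n);R=cv2.Rodrigues(np.float64(m['rvec']))[0];t=np.float64(m['tvec']).ravel()
    uv=np.float64(uv).reshape(-1,2);d=np.c_[uv,np.ones(len(uv))]@np.linalg.inv(np.float64(m['intrinsics'])).T@R
    c=-R.T@t; return c+d*((z-c[2])/d[:,2])[:,None]
def snap(n,f):
    im=ctrl.read_camera(n)[:,:,::-1].copy(); cv2.imwrite('pics/'+f,im); return im
E
python3 - <<'E'
from h import *
a=snap('top','t0.png');b=snap('scene','s0.png')
for n in('top','scene'):
    m=ctrl.camera_model(n);R=cv2.Rodrigues(np.float64(m['rvec']))[0];print(n,-R.T@np.float64(m['tvec']).ravel(),R[2])
s=ctrl.get_state();print(s['time'],s['eef_pos'],s['tcp_rot'])
E
```

```text
top [0.48969391 0.04351727 1.40178787] [ 0.04055408 -0.02164345 -0.9989429 ]
scene [0.09243283 0.74699157 1.01987854] [ 0.36488524 -0.57793389 -0.72996656]
0.1 [ 0.22105955 -0.63714161  0.23007   ] [ 9.86105436e-01  1.66117205e-01 -3.13113511e-05 -1.06866589e-03]
```

View pics/t0.png

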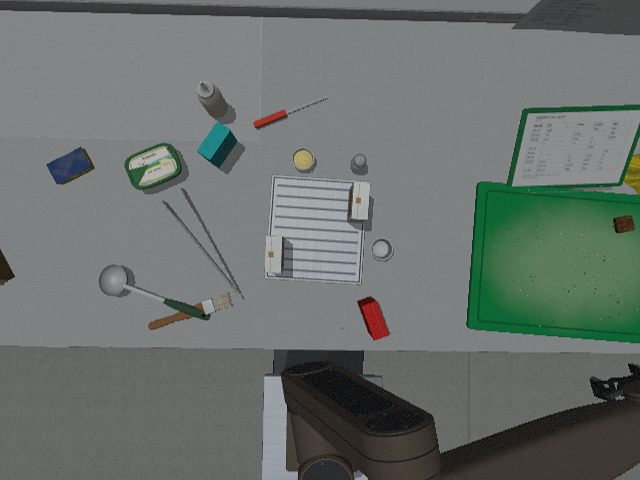

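View pics/s0.png

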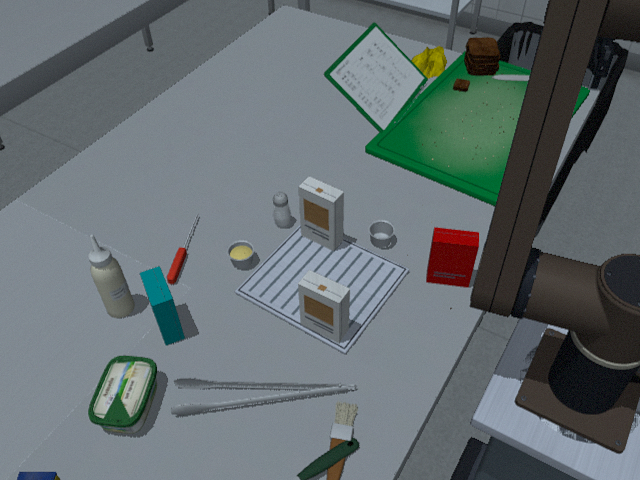

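The top view shows the plate at about (272–368, 178–285). There are four carton-shaped things:
- White carton, far right, at (360,200). In the scene view it's at (321,213) and looks the taller.
- White carton, near left, at (274,253). In the scene view it's at (325,307).
- Red box at (373,318), a look-alike.
- Turquoise box at (217,145), a look-alike.

I choose the two white ones with brown panels standing on the plate. Next I'll measure them and check a close crop.

Run:
```python
from h import *
a=cv2.imread('pics/t0.png')
c=cv2.resize(a[150:300,250:410],None,fx=5,fy=5,interpolation=cv2.INTER_CUBIC)[:,:800]
c=cv2.resize(c,(640,600));cv2.imwrite('pics/c0.png',c)
hsv=cv2.cvtColor(a,cv2.COLOR_BGR2HSV)
sub=hsv[170:295,255:380]
print('V pct',np.percentile(sub[...,2],[5,25,50,75,90,97]))
# white, warm top faces: b<r
B,G,R=[a[...,i].astype(int) for i in range(3)]
for (u,v) in [(358,190),(274,240),(320,200),(300,250),(366,230),(277,262)]: print((u,v),a[v,u])
```

```text
V pct [ 93. 129. 137. 172. 174. 177.]
(358, 190) [172 178 173]
(274, 240) [167 167 165]
(320, 200) [163 163 156]
(300, 250) [143 141 133]
(366, 230) [83 81 79]
(277, 262) [165 167 168]
```

View pics/c0.png

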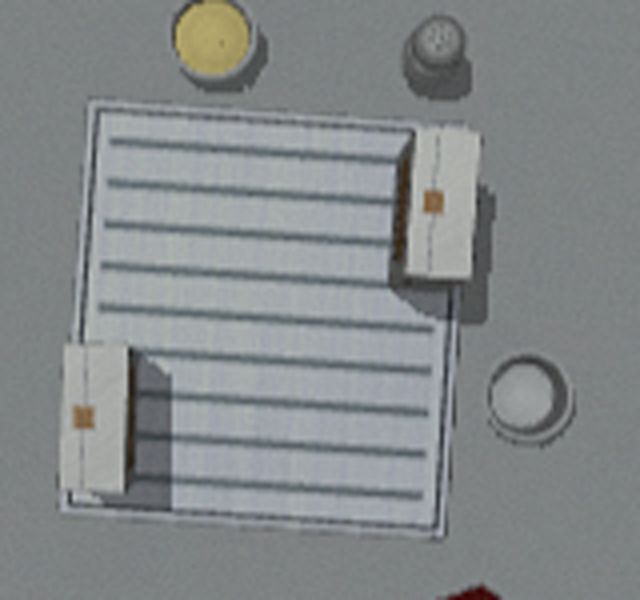

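The close crop confirms both white cartons (with the brown top square), one at each end of the plate. Crop scale is 4 and the offset is (250,150). I'll turn the corners into points.

Run:
```python
from h import *
f=lambda p:np.float64(p)/4+[250,150]-.4
def show(n,p,z):
    P=ray('top',f(p),z)[:,:2];print(n,P.round(4).tolist(),'mean',P.mean(0).round(4),'sides',[round(float(np.linalg.norm(P[i]-P[i-1])),4) for i in range(len(P))]);return P
pl=show('plate',[(88,100),(443,537),(60,512)],.01)
d=pl[0]-pl[2];print('plate x dir yaw',np.arctan2(d[1],d[0]),'centre',(pl[0]+pl[1])/2)
for z in(.16,.14):
  for n,p in(('R',[(413,124),(482,130),(472,278),(405,274)]),('L',[(63,342),(131,347),(126,494),(60,490)])):
    P=show(n+str(z),p,z);d=P[0]+P[1]-P[2]-P[3];print(' yaw of width',np.arctan2(d[1],d[0]))
show('shaker',[(437,35)],.09);show('cup',[(531,398)],.037);show('cupfar',[(214,40)],.037)
# heights via scene: brown seal on top centre
b=cv2.imread('pics/s0.png')
for z,c in((.16,'R'),(.14,'R'),(.16,'L'),(.14,'L')):
    uv=f({'R':(433,202),'L':(84,417)}[c]);print(c,z,proj('scene',ray('top',uv,z)))
```

```text
plate [[0.6878, 0.1472], [0.3978, -0.096], [0.4109, 0.1605]] mean [0.4988 0.0706] sides [0.2772, 0.3785, 0.2569]
plate x dir yaw -0.04800506877505656 centre [0.54279086 0.02559468]
R0.16 [[0.6556, -0.0598], [0.6527, -0.1015], [0.5632, -0.0965], [0.5649, -0.0561]] mean [ 0.6091 -0.0785] sides [0.0907, 0.0418, 0.0896, 0.0404]
 yaw of width -0.04774053548760508
L0.16 [[0.5207, 0.1481], [0.5184, 0.1075], [0.4306, 0.1088], [0.4324, 0.1482]] mean [0.4755 0.1282] sides [0.0883, 0.0407, 0.0878, 0.0394]
 yaw of width -0.007842497319157076
R0.14 [[0.6582, -0.0614], [0.6553, -0.1038], [0.5644, -0.0988], [0.5661, -0.0577]] mean [ 0.611  -0.0804] sides [0.0922, 0.0425, 0.0911, 0.0411]
 yaw of width -0.047740535487605235
L0.14 [[0.5212, 0.1498], [0.5188, 0.1085], [0.4297, 0.1099], [0.4315, 0.1499]] mean [0.4753 0.1295] sides [0.0897, 0.0414, 0.0892, 0.04]
 yaw of width -0.007842497319156873
shaker [[0.7222, -0.0802]] mean [ 0.7222 -0.0802] sides [0.0]
cup [[0.4918, -0.1504]] mean [ 0.4918 -0.1504] sides [0.0]
cupfar [[0.7254, 0.0627]] mean [0.7254 0.0627] sides [0.0]
R 0.16 [[318.86727432 190.29124244]]
R 0.14 [[318.71043555 196.55231989]]
L 0.16 [[321.76404265 280.16373954]]
L 0.14 [[321.59481705 287.71453314]]
```

The sizes agree: the right-hand carton is the tall one (90 × 41 mm at z = 0.16) and the left-hand one is the short one. I'll push the tall one first from y ≈ -0.16: shut the fingers, line up the yaw and travel at height.

Call:
{"fn": "arm_command", "kwargs": {"steps": [0,0,0,0,0.95,0,0,0,0,0.95,0,0,0,0,0.95,0,0,0,0,0.95,0,0.7,-0.9,0,0,0,0.7,-0.9,0,0,0,0.7,-0.9,0,0,0,0.7,-0.9,0,0], "squeeze": 20}}

```text
time: 0.77
eef_pos: [0.2956, -0.5498, 0.2305]
tcp_rot: [1.0, -0.023, -0.0, -0.001]
contact_force: [1.0, -0.3, 0.8]
opening: -0.002
finger_force: 0.0
```

Call:
{"fn": "arm_command", "kwargs": {"steps": [0,0.7,-0.9,0,0,0,0.7,-0.9,0,0,0,0.7,-0.9,0,0,0,0.7,-0.9,0,0,0,0.7,-0.9,0,0,0,0.7,-0.9,0,0,0,0.7,-0.9,0,0,0,0.7,-0.9,0,0]}}

```text
time: 1.43
eef_pos: [0.4439, -0.3763, 0.2308]
tcp_rot: [1.0, -0.023, -0.0, -0.0]
contact_force: [0.1, -0.2, 0.7]
opening: 0.0
finger_force: 0.0
```

Call:
{"fn": "arm_command", "kwargs": {"steps": [0,0.75,-0.95,0,0,0,0.75,-0.95,0,0,0,0.75,-0.95,0,0,0,0.75,-0.95,0,0,0,0.75,-0.95,0,0,0,0.75,-0.95,0,0,0,0.75,-0.95,0,0,0,0.75,-0.95,0,0]}}

```text
time: 2.1
eef_pos: [0.6025, -0.1934, 0.2307]
tcp_rot: [1.0, -0.023, -0.001, -0.0]
contact_force: [0.8, -0.4, 0.8]
opening: -0.003
finger_force: 0.0
```

Call:
{"fn": "arm_command", "kwargs": {"steps": [0,0,0,0.5,0,0,0,0,0,0]}}

```text
time: 2.27
eef_pos: [0.6014, -0.1929, 0.2157]
tcp_rot: [1.0, -0.022, -0.002, -0.001]
contact_force: [-0.1, -1.1, -1.2]
opening: 0.002
finger_force: 0.0
```

Call:
{"fn": "arm_command", "kwargs": {"steps": [0,0.15,0,0.9,0,0,0,0,0.9,0,0,0,0,0.9,0,0,0,-0.8,0,0,0,0,-0.8,0,0,0,0,-0.6,0,0,0,0,-0.3,0,0,0,0,-0.2,0,0]}}

```text
time: 2.93
eef_pos: [0.6087, -0.1273, 0.1516]
tcp_rot: [1.0, -0.023, 0.0, 0.0]
contact_force: [-0.4, -0.7, 1.1]
opening: -0.0
finger_force: 0.0
```

Call:
{"fn": "arm_command", "kwargs": {"steps": [0,0,-0.2,0,0,0,0,-0.2,0,0,0,0,-0.2,0,0,0,0,-0.2,0,0]}}

```text
time: 3.27
eef_pos: [0.61, -0.1077, 0.1516]
tcp_rot: [1.0, -0.023, 0.0, 0.0]
contact_force: [-0.2, -0.8, -0.3]
opening: -0.002
finger_force: 0.3
```

Call:
{"fn": "arm_command", "kwargs": {"steps": [0,0,0,0.25,0,0,0,-0.15,0,0,0,0,-0.15,0,0,0,0,-0.15,0,0,0,0,-0.15,0,0,0,0,-0.15,0,0,0,0,-0.15,0,0]}}

```text
time: 3.85
eef_pos: [0.6109, -0.0847, 0.1452]
tcp_rot: [1.0, -0.023, 0.0, -0.0]
contact_force: [0.8, -0.3, -0.4]
opening: 0.003
finger_force: 0.1
```

Run:
```python
from h import *
b=snap('scene','s1.png');cv2.imwrite('pics/s1c.png',cv2.resize(b[150:370,220:440],None,fx=2.5,fy=2.5))
```

```text
(no output)
```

View pics/s1c.png

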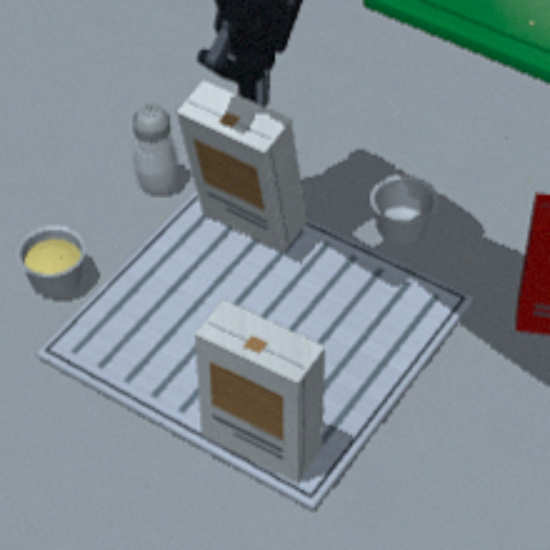

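The crop shows the tall carton, at (240,170), leaning inward on its foot edge, with the fingers at (245,80) behind its top. I'll keep pushing slowly.

Call:
{"fn": "arm_command", "kwargs": {"steps": [0,0,-0.12,0,0,0,0,-0.12,0,0,0,0,-0.12,0,0,0,0,-0.12,0,0,0,0,-0.12,0,0,0,0,-0.12,0,0,0,0,-0.12,0,0,0,0,0,0,0]}}

```text
time: 4.57
eef_pos: [0.6118, -0.0635, 0.145]
tcp_rot: [1.0, -0.023, -0.0, -0.0]
contact_force: [-0.8, 0.2, 0.6]
opening: -0.004
finger_force: 0.0
```

Run:
```python
from h import *
b=snap('scene','s2.png');cv2.imwrite('pics/s2c.png',cv2.resize(b[150:370,220:440],None,fx=2.5,fy=2.5))
```

```text
(no output)
```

View pics/s2c.png

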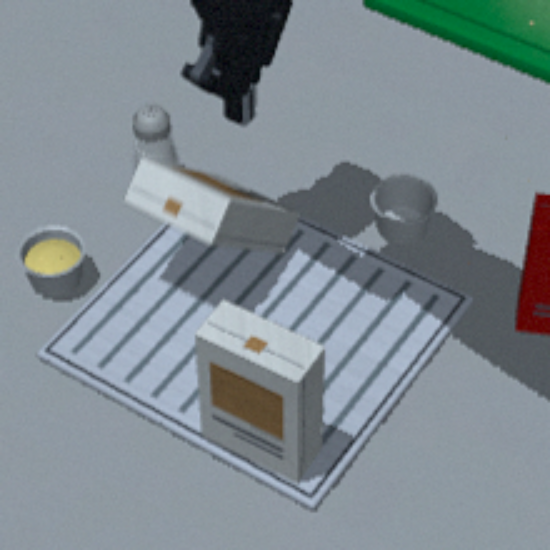

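The tall carton was caught mid-fall, coming down inward at (205,200), with the fingers clear. Now I'll lift and cross to the short one's outer side.

Call:
{"fn": "arm_command", "kwargs": {"steps": [0,0,0,-1,-0.4,0,0,0,-1,0,0,0,0,-1,0,0,-0.5,-0.95,0,0,0,-0.5,-0.95,0,0,0,-0.5,-0.95,0,0,0,-0.5,-0.95,0,0,0,-0.5,-0.95,0,0]}}

```text
time: 5.28
eef_pos: [0.5494, 0.0558, 0.2202]
tcp_rot: [1.0, -0.003, 0.0, 0.0]
contact_force: [-0.1, 0.2, 1.1]
opening: 0.001
finger_force: 0.0
```

Call:
{"fn": "arm_command", "kwargs": {"steps": [0,-0.5,-0.95,0,0,0,-0.5,-0.95,0,0,0,-0.5,-0.95,0,0,0,-0.5,-0.95,0,0,0,-0.5,-0.95,0,0,0,-0.5,-0.95,0,0,0,0,0,0,0]}}

```text
time: 5.87
eef_pos: [0.4739, 0.2009, 0.2201]
tcp_rot: [1.0, -0.001, -0.0, -0.001]
contact_force: [-0.1, 0.4, 0.4]
opening: 0.0
finger_force: 0.0
```

Run:
```python
from h import *
print(ctrl.get_state()['eef_pos'])
b=snap('scene','s3.png');cv2.imwrite('pics/s3c.png',cv2.resize(b[150:370,220:440],None,fx=2.5,fy=2.5))
```

```text
[0.47394255 0.20091394 0.22011602]
```

View pics/s3c.png

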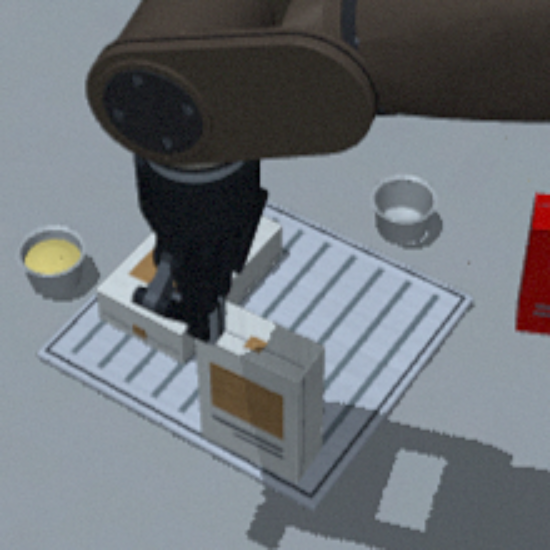

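The tall carton lies flat at (190,280), and the short one still stands with the gripper on its outer side. Next is the descent, then a gentle push.

Call:
{"fn": "arm_command", "kwargs": {"steps": [0,0.05,0,0.95,0,0,0,0,0.95,0,0,0,0,0.95,0,0,0,0,0.85,0,0,0,0.4,0,0,0,0,0.3,0,0,0,0,0.3,0,0,0,0,0.2,0,0]}}

```text
time: 6.58
eef_pos: [0.4786, 0.1666, 0.1296]
tcp_rot: [1.0, -0.004, 0.002, -0.0]
contact_force: [0.1, 0.6, 0.3]
opening: -0.002
finger_force: 0.0
```

Call:
{"fn": "arm_command", "kwargs": {"steps": [0,0,0.15,0,0,0,0,0.15,0,0,0,0,0.15,0,0,0,0,0.15,0,0,0,0,0.15,0,0,0,0,0.15,0,0,0,0,0.15,0,0,0,0,0.15,0,0]}}

```text
time: 7.25
eef_pos: [0.4767, 0.1376, 0.1274]
tcp_rot: [1.0, -0.003, -0.0, 0.0]
contact_force: [0.1, -0.4, -0.3]
opening: 0.004
finger_force: 0.1
```

Call:
{"fn": "arm_command", "kwargs": {"steps": [0,0,0.12,0,0,0,0,0.12,0,0,0,0,0.12,0,0,0,0,0.12,0,0,0,0,0.12,0,0,0,0,0.12,0,0,0,0,0,0,0]}}

```text
time: 7.83
eef_pos: [0.4767, 0.1195, 0.1276]
tcp_rot: [1.0, -0.003, -0.0, 0.0]
contact_force: [0.1, -0.1, -0.9]
opening: -0.0
finger_force: 0.0
```

Run:
```python
from h import *
print(ctrl.get_state()['eef_pos'])
b=snap('scene','s4.png');cv2.imwrite('pics/s4c.png',cv2.resize(b[150:370,220:440],None,fx=2.5,fy=2.5))
```

```text
[0.4767327  0.11945642 0.12755704]
```

View pics/s4c.png

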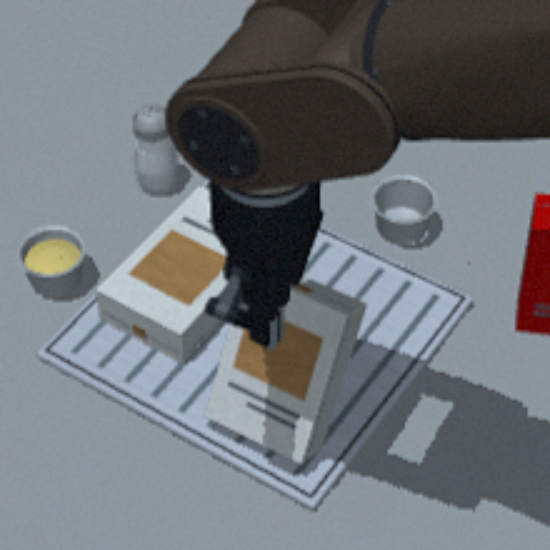

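The short carton, at (285,370), is toppling over, and the tall one lies flat. A few more small push rows will make sure, then I'll lift and back away before checking.

Call:
{"fn": "arm_command", "kwargs": {"steps": [0,0,0.12,0,0,0,0,0.12,0,0,0,0,0.12,0,0,0,0,0,0,0,0,0,0,-0.8,0,0,0,0,-0.8,0,0,0,0,-0.8,0,0,0,0,-0.8,0]}}

```text
time: 8.55
eef_pos: [0.4765, 0.1109, 0.2083]
tcp_rot: [1.0, -0.003, -0.0, -0.0]
contact_force: [0.2, 0.6, -0.7]
opening: -0.003
finger_force: 0.0
```

Call:
{"fn": "arm_command", "kwargs": {"steps": [0,-0.2,-1,0,0,0,-0.2,-1,0,0,0,-0.2,-1,0,0,0,-0.2,-1,0,0,0,-0.2,-1,0,0,0,-0.2,-1,0,0,0,-0.2,-1,0,0,0,-0.2,-1,0,0]}}

```text
time: 9.22
eef_pos: [0.4375, 0.3124, 0.2076]
tcp_rot: [1.0, -0.003, 0.0, -0.0]
contact_force: [0.2, 0.8, -0.3]
opening: -0.004
finger_force: 0.0
```

Run:
```python
from h import *
print(ctrl.get_state()['eef_pos'])
a=snap('top','t5.png');b=snap('scene','s5.png')
c=cv2.resize(a[150:300,250:410],(640,600),interpolation=cv2.INTER_CUBIC)
cv2.imwrite('pics/t5c.png',c)
```

```text
[0.43746779 0.31241516 0.20759543]
```

View pics/t5c.png

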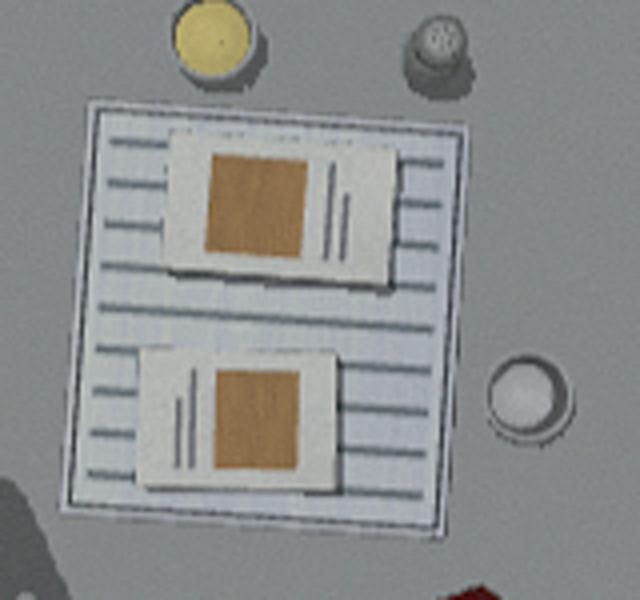

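Both cartons lie flat and side by side, with a clear plate margin all round: the tall one at (165–397, 130–290) and the short one at (137–340, 348–492). The cups and shaker are where they were, and the arm is clear.

```bash
python3 -c "
from plant import ctrl
print(ctrl.sign_off())"
```

```text
the job is handed in; nothing more can be done
None
```

Both cartons were toppled inward and now lie flat, side by side and wholly on the plate; the cups and salt shaker were left alone, and the job was handed in at about 9 s.

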